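# Line up two gift boxes in the packing guide

## Task

Push the red and the gold chocolate gift box along the counter, without lifting or tipping them, until they stand in one row in the packing guide: both with a long side flush against the long aluminium rail, the one nearer the blue end stop (either colour) flush against that stop, and the other pushed up end to end against it with no gap. Leave the foil egg, the jar and the chocolate half-egg where they are, and finish clear of everything.

Things in the scene. Friction and masses are not known exactly. Their poses are not given: they have to be found in the camera images.
- guide: fixed packing guide, an L of two bars 25 mm high, 14 mm thick. Origin: inner corner of the L at counter level; z up. The aluminium rail runs 380 mm from the corner along -y (to the robot's right), inner face at x = 0, facing -x (the robot). The blue end stop runs 110 mm from the corner along -x, inner face at y = 0, facing -y. Turned up to 11 degrees either way
- red_box_mid (a point): closed rigid gift box, red with a gold ribbon cross, 95 mm (its x) by 120 mm (its y) by 45 mm high, about 0.3 kg, loose. The point is its centre, 22.5 mm up; z up. It lies on the robot's side of the rail, its long side within 15 degrees of the rail's direction, either nearer to the blue stop than the gold box or further from it
- gold_box_mid (a point): closed rigid gift box, gold with a red ribbon cross, 95 mm (its x) by 120 mm (its y) by 45 mm high, about 0.3 kg, loose. The point is its centre, 22.5 mm up; z up. It lies on the robot's side of the rail, its long side within 15 degrees of the rail's direction, either nearer to the blue stop than the red box or further from it
- egg_mid (a point): a purple foil-wrapped egg with a gold tie, standing loose on its foot, 68 mm across and 106 mm high, to be left alone; the point is on its axis 50 mm over the counter. It stands to the left of the blue stop, outside the L
- jar_mid (a point): a closed brown jar with a white cap, 62 mm across and 85 mm high, loose, to be left alone; the point is on its axis 42 mm over the counter. It stands to the left of the blue stop, outside the L
- half_egg_mid (a point): a brown half-egg of solid chocolate lying dome up, 90 mm across and 42 mm high, loose, to be left alone; the point is on its axis 20 mm over the counter. It lies to the left of the boxes, on the robot's side of the blue stop
Things that resemble listed ones, but are neither listed nor needed, are in the scene too. Leave any green or turquoise look-alike of the part that bears red_box_mid alone. Leave any green or turquoise look-alike of the part that bears gold_box_mid alone.

How it is judged:
By the outcome, as a careful person would: the job done as asked, in the order asked, and still so for the second after the job is handed in, with the robot touching nothing.
It also fails if it takes over 58 s, if anything falls off the work surface, if the arm or the gripper's body presses on something with over 40 N, if the wrist force passes 120 N, or if a joint passes its speed limit or range.

## Robot

A 6-joint arm with a two-finger parallel gripper is mounted at the origin on the work surface. World frame = base frame: x ahead of the robot, y to its left, z up, the work surface at z = 0. Lengths are in mm, angles in rad, forces in N, time in s.
With the tool pointing down it reaches from about 350 to 775 mm from the base axis. Payload 5.5 kg.
Tool frame: the origin (TCP) lies on the centre line of the jaws, within the pads' length; the fingertips stand 25 mm ahead of it and the grasp point (between the pads) lies 6 mm ahead of it (manip.tcp_to_tips is the distance from the TCP to the fingertips, in mm); z points along the fingers, y is the line along which they close (so a half turn about z gives the same grasp; the last joint's range is limited). The gripper opens to 85 mm and grips with 20 to 120 N. Pads are 22 mm wide; open, the fingers measure 114 mm over their backs; the gripper's body (76 mm by 85 mm) begins 54 mm behind the grasp point. The pads swing forward as they close: fully open they stand 13 mm farther back than shut.
Start: joints at [-1.295, 0.313, 0.046, 1.304, 0, 1.431], TCP at [232.255, -526.048, 256.323] pointing down, gripper open.
Joint ranges: [-2.76, 2.76], [-0.86, 1.69], [-1.03, 1.26], [-2.2, 2.34], [-1.47, 1.5], [-3.14, 3.14]. Speed limits (rad/s): [2.57, 2.57, 3.14, 3.14, 3.14, 3.14].

## Interface

Orientations are given as a unit quaternion [x, y, z, w].
In Python, from cell import manip gives the robot as it stands.
- The arm moves only by the tool servo_tool, never from a script. Its argument "commands" is a list of rows, each a list of 7 numbers: the turn, a rotation vector about the tool's x, y, z in rad, then the shift along the tool's x, y, z in cm, then the opening, from 0 (shut) to 1 (fully open). A call has 1 to 12 rows; each row is the pose to reach, as a shift and turn from the pose commanded when the call began, along the tool's axes at that moment; what a row does not reach only later rows make up. A row lasts 1/8 s, in which the tool goes at most 62.5 mm and 10.7 degrees, less where a joint would pass 70% of its speed; a pose out of reach is approached as far as the arm can. A call with a gripper value outside its range is refused whole. The fingers move at their own pace and stop on an object; "squeeze" is the grip in N (left out, the last holds). Time passes only in rows, so rows that repeat a pose let the fingers close. It gives the time, the measured TCP pose, the force, the opening and the grip force at its end, in the units of the state.
- manip.read_state(): the state, without advancing time (a new reading comes with each control period).
- manip.grab_frame(name): name is "scene" or "top" or "wrist"; returns a dict with "color" (480x640x3 uint8, red, green, blue), "range_z" (480x640 float32, mm along the optical axis (not along the pixel's ray), 0 where there is no reading), "vfov" (degrees; the focal length in pixels is half the picture's height over the tangent of half this angle, whatever the lens; pixels are square), "cx", "cy" (the principal point, pixels), "pose" (4x4, takes a point from camera to world coordinates); the wrist camera has in their place "hand_eye" (4x4, takes a point from camera to tool coordinates, whose origin is the TCP and whose axes are the flange's). Camera axes: x right, y up, looking along -z (the intrinsics and any distortion apply to the point x, -y, -z); pixel columns grow to the right and rows downward; lengths in mm; the calibration is good to about 2 mm. A picture is of the moment at which its call begins: read the wrist's pose just before it.
- manip.hand_in(): hands the job in; it is judged then, once.
The state is a dict: "time_s": time; "q": joint angles; "qvel": joint speeds; "joint_efforts": joint torques, N m; "eef_pos": TCP position; "tcp_rot": TCP orientation; "force": force on the tool from outside, world axes, zero at the start; "torque": the same for the moment, N m; "opening": finger opening in mm; "finger_force": force on a finger pad.
Only numpy, scipy, OpenCV 4.12 (cv2) and the standard library are available. Lean on these libraries where they do the work, as an engineer would, in place of code of your own. Each camera call takes 0.05 s, during which the arm holds its last target. There are 200 camera calls.

## Working session

There is one attempt and no reset: what is moved stays moved. The work goes in short steps, Python scripts to look and compute and a tool call to move; the robot and the scene stay as the last step left them, time stands still between calls to the robot, and variables do not carry over. Pictures are saved under pics/ and viewed, at most 10 in all, crops included, and the job is handed in when it is done.

Besides the shell and the picture viewer there is one more tool, called after "Emit:" as name([rows], argument=value, ...), one row to a line, values as JSON. servo_tool: Moves the arm, as the interface text tells. Its arguments: {"type":"object","properties":{"commands":{"type":"array"},"squeeze":{"type":"number"}},"required":["commands"]}

```bash
mkdir -p pics; ls; cat > h.py <<'E'
import numpy as np,cv2
from cell import manip
from scipy.spatial.transform import Rotation as R
def grab(n):
    s=manip.read_state(); f=manip.grab_frame(n)
    if n=="wrist":
        T=np.eye(4);T[:3,:3]=R.from_quat(s["tcp_rot"]).as_matrix();T[:3,3]=s["eef_pos"]
        f["pose"]=T@np.array(f["hand_eye"])
    f["pose"]=np.array(f["pose"]);f["f"]=240/np.tan(np.radians(f["vfov"])/2)
    return f
def save(f,p): cv2.imwrite(p,f["color"][:,:,::-1])
def ray(f,uv,z):
    uv=np.atleast_2d(uv).astype(float)
    d=np.c_[(uv[:,0]-f["cx"])/f["f"],-(uv[:,1]-f["cy"])/f["f"],-np.ones(len(uv))]@f["pose"][:3,:3].T
    o=f["pose"][:3,3]; return o+d*((z-o[2])/d[:,2])[:,None]
def cloud(f):
    v,u=np.mgrid[:480,:640];r=f["range_z"]
    p=np.stack([(u-f["cx"])/f["f"]*r,-(v-f["cy"])/f["f"]*r,-r],-1)
    return p@f["pose"][:3,:3].T+f["pose"][:3,3]
E
python3 - <<'E'
from h import *
s=manip.read_state();print(s)
for n in("top","scene"):
    f=grab(n);save(f,f"pics/{n}0.png");print(n,{k:v for k,v in f.items() if k not in("color","range_z")},(f["range_z"]>0).mean())
E
```

```text
pics
{'time_s': 0.0, 'q': array([-1.29462956e+00,  3.14016549e-01,  4.49793608e-02,  1.30362856e+00,
       -6.78171915e-06,  1.43119588e+00]), 'qvel': array([ 0.00051611,  0.00091712, -0.00137038,  0.00092474, -0.00129833,
        0.00016592]), 'joint_efforts': array([ 7.48157654e-04, -4.80631936e+01,  2.98530257e+01,  1.93238544e-02,
       -2.03965892e-04,  7.38172105e-06]), 'eef_pos': array([ 232.09564492, -525.5548649 ,  255.39982174]), 'tcp_rot': array([ 9.78469479e-01,  2.06389449e-01, -6.71584904e-05, -9.32302849e-04]), 'force': array([-0.21523063, -0.34597508,  0.06537365]), 'torque': array([-0.02959605,  0.02891043, -0.01728607]), 'finger_force': 0.0, 'opening': 85.57452692563281}
top {'vfov': 44.537874723351294, 'cx': 316.73263649336843, 'cy': 235.36712653069213, 'pose': array([[ 1.66085940e-02,  9.98927053e-01, -4.32307480e-02,
         4.86358348e+02],
       [-9.99641569e-01,  1.56814225e-02, -2.16985318e-02,
        -6.17478922e+01],
       [-2.09973308e-02,  4.35756348e-02,  9.98829453e-01,
         1.35902180e+03],
       [ 0.00000000e+00,  0.00000000e+00,  0.00000000e+00,
         1.00000000e+00]]), 'f': np.float64(586.0853198516451)} 0.9960286458333333
scene {'vfov': 49.9468312235182, 'cx': 313.7555390735448, 'cy': 234.41493404073918, 'pose': array([[ 2.68115707e-01, -6.73780490e-01,  6.88573757e-01,
         1.47085028e+03],
       [ 9.63146183e-01,  1.71499145e-01, -2.07213593e-01,
        -3.14838184e+02],
       [ 2.15266656e-02,  7.18754404e-01,  6.94930722e-01,
         9.72496505e+02],
       [ 0.00000000e+00,  0.00000000e+00,  0.00000000e+00,
         1.00000000e+00]]), 'f': np.float64(515.3057565485464)} 0.995673828125
```

View pics/top0.png

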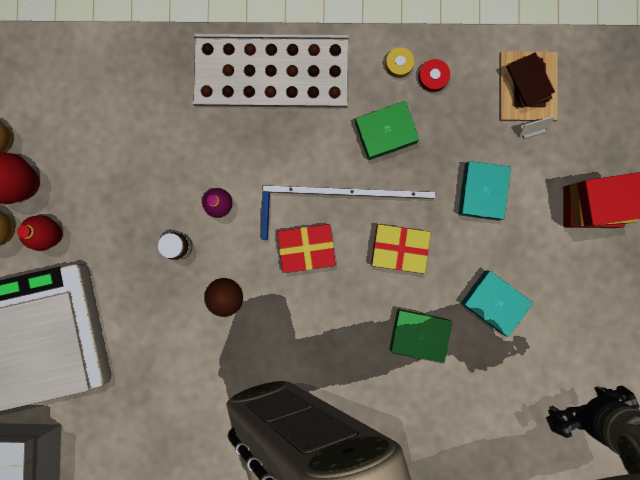

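View pics/scene0.png

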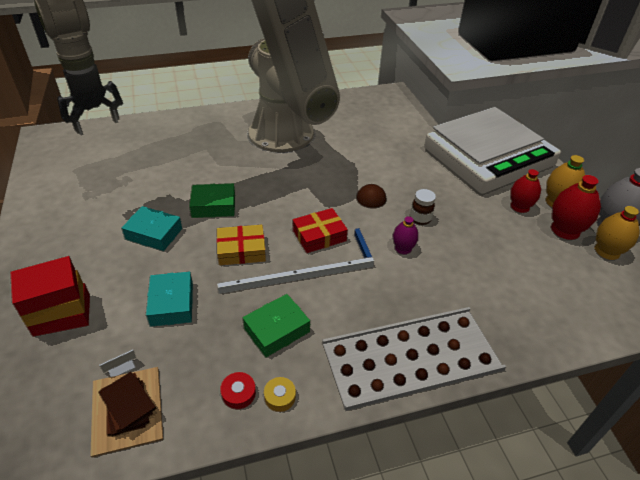

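The top view shows the red ribbon box at (306,248), the gold ribbon box at (401,249), the rail along row 190 (columns 263–434) and the blue stop at (265,215). Things that could be confused with these: green boxes (387,130) and (421,336), teal boxes (486,190) and (498,303), and a red stack (605,200). By colour and ribbon cross, the two at (306,248) and (401,249) are the ones to push.

```bash
cat > m.py <<'E'
from h import *
def rect(P):
    c,(w,h),a=cv2.minAreaRect(P.astype(np.float32)); 
    if w<h: w,h,a=h,w,a+90
    return np.round(c,1),np.round([w,h],1),round((a+90)%180-90,2)
def comps(m,f,z,xy0,xy1,amin=60):
    n,l,st,ce=cv2.connectedComponentsWithStats(m.astype(np.uint8))
    for i in range(1,n):
        if st[i,4]<amin: continue
        v,u=np.nonzero(l==i);p=ray(f,np.c_[u,v],z)[:,:2];c=p.mean(0)
        if (c>xy0).all() and (c<xy1).all(): yield ce[i].round(),st[i,4],rect(p)
def measure(n):
    f=grab(n);C=cloud(f);hsv=cv2.cvtColor(f["color"],cv2.COLOR_RGB2HSV);H,S,V=cv2.split(hsv)
    Z=C[...,2]
    mb=(Z>38)&(Z<54)&((H<36)|(H>168))&(S>120)&(V>60)
    for o in comps(mb,f,45,(300,-450),(750,250),300): print(n,"box",*o)
    blue=(H>100)&(H<125)&(S>120)&(Z>18)&(Z<33)
    for o in comps(blue,f,25,(300,-450),(750,250)): print(n,"stop",*o)
    al=(Z>18)&(Z<33)&(S<60)&(V>120)
    for o in comps(al,f,25,(450,-450),(720,250)): print(n,"rail",*o)
    for nm,m,z in(("egg",(H>130)&(H<160)&(S>80)&(Z>30),50),("half",(Z>12)&(Z<50)&(H<20)&(S>60)&(V<110),20),("jar",(Z>70)&(Z<95)&(S<60),85)):
        for o in comps(m,f,z,(300,-50),(720,260)): print(n,nm,*o)
    return f
E
python3 - <<'E'
from m import *
for n in("top","scene"): f=measure(n)
f=grab("top");cv2.imwrite("pics/crop1.png",cv2.resize(f["color"][170:330,200:450,::-1],None,fx=3,fy=3))
E
```

```text
top box [306. 248.] 2226 (array([514.3,  -9.1]), array([120.3,  94.9]), -81.28)
top box [401. 249.] 2243 (array([ 516.9, -221.7]), array([120.7,  95.2]), 82.42)
top stop [265. 215.] 274 (array([589. ,  87.2]), array([105.9,  13.6]), -1.56)
top rail [349. 191.] 958 (array([ 646.2, -103. ]), array([390.8,  13.4]), 88.59)
top half [222. 297.] 1069 (array([399.4, 180.5]), array([83.5, 82.7]), 72.81)
scene box [319. 225.] 1141 (array([518.6, -14.4]), array([122.8, 100.8]), -82.93)
scene box [240. 239.] 1258 (array([ 523.5, -225.3]), array([117.7, 103.3]), 82.53)
scene stop [362. 243.] 153 (array([591.6,  82.2]), array([103.5,  15.2]), -1.99)
scene rail [294. 272.] 644 (array([ 648.2, -107.8]), array([391.5,  13.8]), 88.48)
scene half [371. 194.] 446 (array([405.9, 177.6]), array([92. , 79.9]), -51.81)
```

View pics/crop1.png

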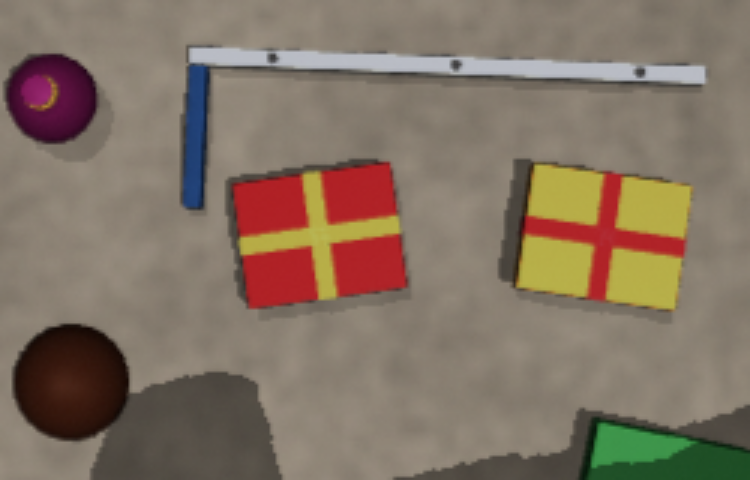

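The crop confirms both ribbon boxes, sitting between the L and the robot. I'll push each one against the rail with two open fingers, then push the row towards the stop.

```bash
cat > g.py <<'E'
from h import *
import sys
A=np.radians(-1.5);O=np.array([643.8,78.8]);G=np.array([[np.cos(A),-np.sin(A)],[np.sin(A),np.cos(A)]])
def g2w(p): return O+G@np.asarray(p,float)
def w2g(p): return G.T@(np.asarray(p,float)[:2]-O)
def go(gx,gy,z,ang):  # ang: tool x direction rel. guide x, deg
    s=manip.read_state();r=R.from_quat(s["tcp_rot"])
    t=R.from_euler("z",ang-1.5,degrees=True)*R.from_rotvec([np.pi,0,0])
    d=np.r_[g2w((gx,gy)),z]-s["eef_pos"]
    print("turn",(r.inv()*t).as_rotvec().round(3),"cm",(r.inv().apply(d)/10).round(2),"| now g",w2g(s["eef_pos"]).round(1),"z",s["eef_pos"][2].round(1),"F",(s["force"]).round(1))
if __name__=="__main__": go(*map(float,sys.argv[1:5]))
E
python3 g.py -215 -91 150 180; python3 -c "from cell import manip;print(manip.tcp_to_tips)"
```

```text
turn [-0.0e+00 -1.0e-03 -2.7e+00] cm [ 38.75 -39.65  10.62] | now g [-395.7 -615.2] z 255.9 F [ 0.2 -0.1 -0.4]
25.0
```

Emit:
servo_tool([
  [0,0,-2.7,38.75,-39.65,10.6,1],
  [0,0,-2.7,38.75,-39.65,10.6,1],
  [0,0,-2.7,38.75,-39.65,10.6,1],
  [0,0,-2.7,38.75,-39.65,10.6,1],
  [0,0,-2.7,38.75,-39.65,10.6,1],
  [0,0,-2.7,38.75,-39.65,10.6,1],
  [0,0,-2.7,38.75,-39.65,10.6,1],
  [0,0,-2.7,38.75,-39.65,10.6,1],
  [0,0,-2.7,38.75,-39.65,10.6,1],
  [0,0,-2.7,38.75,-39.65,10.6,1],
  [0,0,-2.7,38.75,-39.65,10.6,1],
  [0,0,-2.7,38.75,-39.65,10.6,1],
])

```text
time_s: 1.75
eef_pos: [426.6, -6.3, 150.2]
tcp_rot: [0.232, 0.973, -0.0, -0.0]
force: [-0.3, -0.3, -0.0]
opening: 85.3
finger_force: 0.0
```

```bash
python3 g.py -215 -91 150 180
```

```text
turn [-0.    -0.    -0.442] cm [-0.01 -0.03  0.02] | now g [-214.9  -90.7] z 150.2 F [-0.3 -0.3 -0. ]
```

Emit:
servo_tool([
  [0,0,-0.442,0,0,0,1],
  [0,0,-0.442,0,0,0,1],
  [0,0,-0.442,0,0,3,1],
  [0,0,-0.442,0,0,7,1],
  [0,0,-0.442,0,0,11.5,1],
  [0,0,-0.442,0,0,11.5,1],
  [0,0,-0.442,0,0,11.5,1],
])

```text
time_s: 2.62
eef_pos: [427.2, -7.0, 36.3]
tcp_rot: [0.017, 1.0, -0.0, 0.0]
force: [0.5, -0.3, 1.2]
opening: 85.4
finger_force: 0.0
```

```bash
python3 g.py -110 -91 33 180; python3 -c "
from h import *
f=grab('scene');save(f,'pics/s1.png')
f=grab('wrist');save(f,'pics/w1.png')"
```

```text
turn [-0.     0.001 -0.008] cm [-10.42   0.12   0.34] | now g [-214.3  -91.4] z 36.3 F [ 0.5 -0.3  1.2]
```

View pics/s1.png

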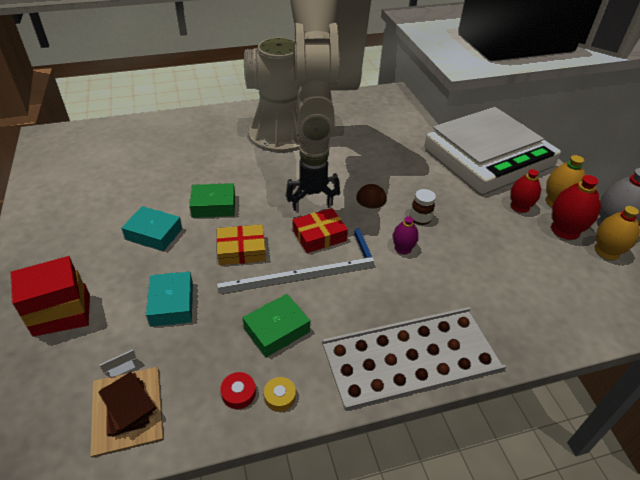

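The gripper at (313,190) stands behind the red box at (320,230), clear of the half-egg at (371,195). Now I'll push red towards the rail.

Emit:
servo_tool([
  [0,0,-0.008,-1,0,0.3,1],
  [0,0,-0.008,-2,0,0.3,1],
  [0,0,-0.008,-3,0,0.3,1],
  [0,0,-0.008,-3.9,0,0.3,1],
  [0,0,-0.008,-4.8,0,0.3,1],
  [0,0,-0.008,-5.7,0,0.3,1],
  [0,0,-0.008,-6.6,0,0.3,1],
  [0,0,-0.008,-7.5,0,0.3,1],
  [0,0,-0.008,-8.4,0,0.3,1],
  [0,0,-0.008,-9.3,0,0.3,1],
  [0,0,-0.008,-9.9,0,0.3,1],
  [0,0,-0.008,-10.1,0,0.3,1],
])

```text
time_s: 4.22
eef_pos: [527.8, -10.3, 32.3]
tcp_rot: [0.013, 1.0, -0.0, -0.0]
force: [-3.0, 0.0, 2.0]
opening: 85.2
finger_force: 1.6
```

```bash
python3 g.py -104 -91 33 180; python3 -c "
from m import *
f=measure('top');save(f,'pics/t2.png')"
```

```text
turn [-0. -0.  0.] cm [-0.96  0.11 -0.07] | now g [-113.6  -92.1] z 32.3 F [-3.  0.  2.]
top box [317. 207.] 824 (array([588.1, -18.8]), array([119.5,  89.8]), 88.61)
top box [401. 249.] 2234 (array([ 516.9, -221.7]), array([120.6,  95.1]), 82.21)
top stop [265. 204.] 135 (array([603.8,  86.7]), array([76.2, 12.7]), -1.68)
top rail [349. 191.] 956 (array([ 646.2, -103. ]), array([390.8,  13.4]), 88.59)
top half [222. 297.] 1019 (array([400.3, 183.6]), array([82.9, 78.6]), -19.92)
```

Emit:
servo_tool([
  [0,0,0,-0.3,0,0,1],
  [0,0,0,-0.5,0,0,1],
  [0,0,0,-0.6,0,0,1],
  [0,0,0,-0.6,0,0,1],
])

```text
time_s: 4.78
eef_pos: [533.6, -10.4, 32.3]
tcp_rot: [0.013, 1.0, -0.0, 0.0]
force: [-2.1, 0.1, 1.0]
opening: 85.5
finger_force: 1.0
```

```bash
python3 g.py -104 -91 33 180
```

```text
turn [-0.  0.  0.] cm [-0.38  0.1  -0.07] | now g [-107.8  -92. ] z 32.3 F [-2.1  0.1  1. ]
```

Emit:
servo_tool([
  [0,0,0,-0.2,0,0,1],
  [0,0,0,-0.3,0,0,1],
  [0,0,0,-0.4,0,0,1],
  [0,0,0,-0.4,0,0,1],
])

```text
time_s: 5.28
eef_pos: [535.7, -10.4, 32.0]
tcp_rot: [0.013, 1.0, -0.0, -0.002]
force: [-7.2, -0.7, 4.1]
opening: 85.0
finger_force: 3.6
```

Emit:
servo_tool([
  [0,0,0,3,0,0,1],
  [0,0,0,4,0,0,1],
  [0,0,0,5,0,-6,1],
  [0,0,0,7,-3,-8,1],
  [0,0,0,8,-8,-8,1],
  [0,0,0,10,-14,-8,1],
  [0,0,0,10,-20,-8,1],
  [0,0,0,10,-21.1,-8,1],
  [0,0,0,10,-21.1,-6,1],
  [0,0,0,10,-21.1,-2,1],
  [0,0,0,10,-21.1,-0.1,1],
  [0,0,0,10,-21.1,-0.1,1],
])

```text
time_s: 6.78
eef_pos: [431.6, -217.6, 32.1]
tcp_rot: [0.012, 1.0, 0.001, -0.001]
force: [0.5, -0.6, 0.5]
opening: 85.7
finger_force: 0.0
```

```bash
python3 g.py -104 -303 33 180;python3 -c "
from m import *
f=measure('top')"
```

```text
turn [ 0.002 -0.002  0.001] cm [-10.03  -0.12  -0.11] | now g [-204.3 -301.9] z 32.1 F [ 0.5 -0.6  0.5]
top box [311. 213.] 2208 (array([593.5, -18.6]), array([120. ,  95.2]), 88.58)
top box [399. 246.] 1975 (array([ 516.9, -221.8]), array([120.4,  95.1]), 82.21)
top stop [265. 215.] 275 (array([588.9,  87.1]), array([105.7,  13.7]), -1.42)
top rail [351. 191.] 899 (array([ 646.2, -103. ]), array([390.8,  13.4]), 88.59)
top half [222. 297.] 1058 (array([399.5, 180.9]), array([83.8, 82.6]), -44.05)
```

Emit:
servo_tool([
  [0,0,0,-1,0,0,1],
  [0,0,0,-2,0,0,1],
  [0,0,0,-3,0,0,1],
  [0,0,0,-4,0,0,1],
  [0,0,0,-5,0,0,1],
  [0,0,0,-6,0,0,1],
  [0,0,0,-7,0,0,1],
  [0,0,0,-8,0,0,1],
  [0,0,0,-8.8,0,0,1],
  [0,0,0,-9.4,0,0,1],
  [0,0,0,-9.8,0,0,1],
  [0,0,0,-9.9,0,0,1],
])

```text
time_s: 8.32
eef_pos: [530.3, -221.3, 33.2]
tcp_rot: [0.013, 1.0, -0.0, -0.001]
force: [-6.2, -1.4, 3.3]
opening: 85.4
finger_force: 3.0
```

Emit:
servo_tool([
  [0,0,0,-0.1,0,0,1],
  [0,0,0,-0.2,0,0,1],
  [0,0,0,-0.2,0,0,1],
])

```text
time_s: 8.7
eef_pos: [530.3, -221.3, 33.2]
tcp_rot: [0.013, 1.0, -0.0, -0.003]
force: [-9.9, -1.5, 6.8]
opening: 85.3
finger_force: 4.9
```

```bash
python3 g.py -104 -303 33 180
```

```text
turn [-0.    -0.005 -0.   ] cm [-0.16 -0.    0.02] | now g [-105.6 -303. ] z 33.2 F [-9.9 -1.5  6.8]
```

Emit:
servo_tool([
  [0,0,0,2,0,0,1],
  [0,0,0,4,0,0,1],
  [0,0,0,4,0,-6,1],
  [0,0,0.18,4,-4,-8,0.8],
  [0,0,0.36,4,-9.2,-8,0.55],
  [0,0,0.54,4,-9.2,-8,0.55],
  [0,0,0.72,2,-9.2,-8,0.55],
  [0,0,0.9,0,-9.2,-8,0.55],
  [0,0,1.08,-2,-9.2,-8,0.55],
  [0,0,1.26,-4,-9.2,-8,0.55],
  [0,0,1.44,-5.8,-9.2,-8,0.55],
  [0,0,1.571,-5.8,-9.2,-8,0.55],
])

```text
time_s: 10.2
eef_pos: [590.6, -315.0, 113.2]
tcp_rot: [0.718, 0.697, 0.001, 0.001]
force: [-0.0, -0.0, 0.5]
opening: 46.9
finger_force: 0.0
```

```bash
python3 g.py -47 -395 33 90;python3 -c "
from m import *
f=measure('top');save(f,'pics/t3.png')
print(ray(f,[(461,190),(465,160),(460,215)],45))"
```

```text
turn [ 0.002  0.001 -0.004] cm [ 0.01 -0.43  8.02] | now g [ -42.9 -395.1] z 113.2 F [-0.  -0.   0.5]
top box [311. 213.] 2202 (array([593.5, -18.6]), array([120. ,  95.1]), 88.58)
top box [400. 217.] 2242 (array([ 588.4, -219.3]), array([120.7,  94.7]), 88.6)
top stop [265. 215.] 273 (array([589.,  87.]), array([105.9,  14. ]), -1.42)
top rail [334. 190.] 698 (array([647.3, -76.9]), array([338.5,  12.9]), 88.81)
top rail [425. 194.] 88 (array([ 641.1, -276.6]), array([43.1, 11.4]), -89.19)
top half [222. 297.] 1061 (array([399.5, 180.9]), array([83.8, 82.6]), -44.05)
[[ 650.03967603 -354.7934245    45.        ]
 [ 717.81814817 -363.327714     45.        ]
 [ 593.85095376 -352.90158169   45.        ]]
```

View pics/t3.png

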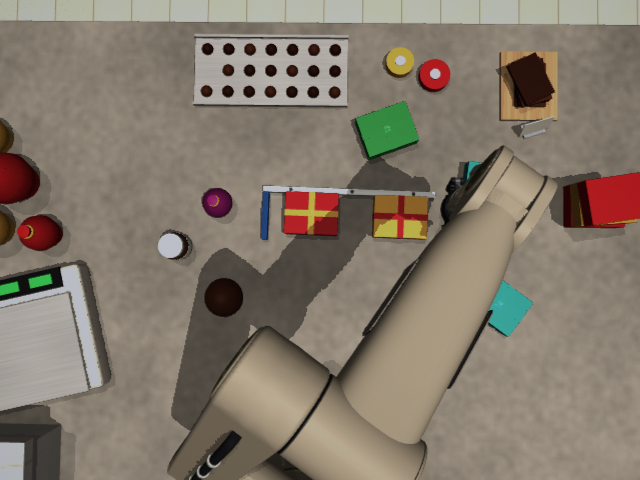

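Both boxes are flush to the rail (red at (311,213), gold at (400,217)). The gripper stands in the gap between gold's right side and the teal box. Next: descend, then push towards the stop.

Emit:
servo_tool([
  [0,0,0,0,-0.45,0,0.55],
  [0,0,0,0,-0.45,4,0.55],
  [0,0,0,0,-0.45,8,0.55],
  [0,0,0,0,-0.45,8,0.55],
  [0,0,0,1.2,-0.45,8,0.55],
  [0,0,0,2.4,-0.45,8,0.55],
  [0,0,0,3.6,-0.45,8,0.55],
  [0,0,0,4.8,-0.45,8,0.55],
  [0,0,0,6,-0.45,8,0.55],
  [0,0,0,7,-0.45,8,0.55],
  [0,0,0,7.8,-0.45,8,0.55],
  [0,0,0,7.8,-0.45,8,0.55],
])

```text
time_s: 11.75
eef_pos: [585.9, -235.6, 32.9]
tcp_rot: [0.716, 0.698, 0.0, -0.001]
force: [-0.7, 0.3, -0.7]
opening: 47.0
finger_force: 0.0
```

```bash
python3 g.py -47 -251 33 90;python3 -c "
from m import *
f=measure('top')"
```

```text
turn [-0.001 -0.001  0.001] cm [6.48 0.27 0.  ] | now g [ -49.6 -315.8] z 32.9 F [-0.7  0.3 -0.7]
top box [311. 213.] 2202 (array([593.5, -18.6]), array([120. ,  95.2]), 88.58)
top box [371. 215.] 1924 (array([ 588.8, -160.8]), array([118.4,  95. ]), 88.54)
top stop [265. 215.] 270 (array([589. ,  87.3]), array([105.9,  13.5]), -1.7)
top rail [331. 190.] 656 (array([647.6, -66.6]), array([317.9,  12.9]), 88.86)
top half [222. 297.] 1069 (array([398.9, 181.5]), array([84.2, 82.6]), 1.28)
```

Emit:
servo_tool([
  [0,0,0,1,0.1,0,0.55],
  [0,0,0,2,0.2,0,0.55],
  [0,0,0,3,0.2,0,0.55],
  [0,0,0,4,0.2,0,0.55],
  [0,0,0,4.8,0.2,0,0.55],
  [0,0,0,5.3,0.2,0,0.55],
  [0,0,0,5.7,0.2,0,0.55],
  [0,0,0,5.9,0.2,0,0.55],
  [0,0,0,5.9,0.2,0,0.55],
])

```text
time_s: 12.92
eef_pos: [589.9, -177.6, 33.4]
tcp_rot: [0.716, 0.698, 0.0, -0.0]
force: [0.0, -0.3, -0.1]
opening: 46.8
finger_force: 0.6
```

```bash
python3 g.py -47 -251 33 90;python3 -c "
from m import *
f=measure('top')"
```

```text
turn [ 0.    -0.001  0.   ] cm [0.68 0.02 0.04] | now g [ -47.2 -257.8] z 33.4 F [ 0.  -0.3 -0.1]
top box [315. 212.] 3783 (array([593. , -34.1]), array([219.3,  94.7]), 88.6)
top stop [265. 215.] 272 (array([589. ,  87.2]), array([105.9,  13.6]), -1.56)
top rail [314. 189.] 441 (array([649.4, -29. ]), array([242.7,  11. ]), 88.89)
top half [222. 297.] 1065 (array([400. , 180.4]), array([85.4, 82.6]), -43.99)
```

Emit:
servo_tool([
  [0,0,0,0.2,0,0,0.55],
  [0,0,0,0.4,0,0,0.55],
  [0,0,0,0.5,0,0,0.55],
  [0,0,0,0.5,0,0,0.55],
])

```text
time_s: 13.48
eef_pos: [590.2, -172.9, 33.5]
tcp_rot: [0.716, 0.698, 0.0, 0.0]
force: [0.7, -2.7, -0.0]
opening: 47.1
finger_force: 1.2
```

Emit:
servo_tool([
  [0,0,0,0.1,0,0,0.55],
  [0,0,0,0.2,0,0,0.55],
  [0,0,0,0.2,0,0,0.55],
])

```text
time_s: 13.85
eef_pos: [590.3, -172.3, 33.5]
tcp_rot: [0.716, 0.698, -0.001, 0.001]
force: [-0.5, -8.7, -1.3]
opening: 46.9
finger_force: 3.7
```

Emit:
servo_tool([
  [0,0,0,-1.5,0,0,0.55],
  [0,0,0,-3,0,0,0.55],
  [0,0,0,-3,0,-6,0.55],
  [0,0,-0.18,-3,-2,-8,0.8],
  [0,0,-0.36,-3,-5,-8,1],
  [0,0,-0.54,-1,-9.3,-8,1],
  [0,0,-0.72,2,-9.3,-8,1],
  [0,0,-0.9,5,-9.3,-8,1],
  [0,0,-1.08,7.3,-9.3,-8,1],
  [0,0,-1.26,7.3,-9.3,-8,1],
  [0,0,-1.44,7.3,-9.3,-8,1],
  [0,0,-1.571,7.3,-9.3,-8,1],
])

```text
time_s: 15.35
eef_pos: [498.9, -95.8, 113.3]
tcp_rot: [0.011, 1.0, 0.0, 0.0]
force: [-0.6, 0.8, -0.5]
opening: 85.4
finger_force: 0.0
```

```bash
python3 g.py -135 -180 33 180;python3 -c "
from m import *
f=measure('top');cv2.imwrite('pics/c4.png',cv2.resize(f['color'][170:330,200:450,::-1],None,fx=3,fy=3))"
```

```text
turn [0.001 0.    0.005] cm [-0.53 -0.18  8.03] | now g [-140.3 -178.3] z 113.3 F [-0.6  0.8 -0.5]
top box [314. 210.] 3579 (array([593.3, -39.2]), array([239.4,  94.4]), 88.76)
top stop [264. 215.] 210 (array([588.9,  88.5]), array([105.6,  11.7]), -0.27)
top rail [353. 191.] 849 (array([ 646.6, -103. ]), array([390.9,  13.2]), 88.42)
top half [222. 297.] 1062 (array([399.5, 180.9]), array([83.8, 82.6]), -43.99)
```

View pics/c4.png

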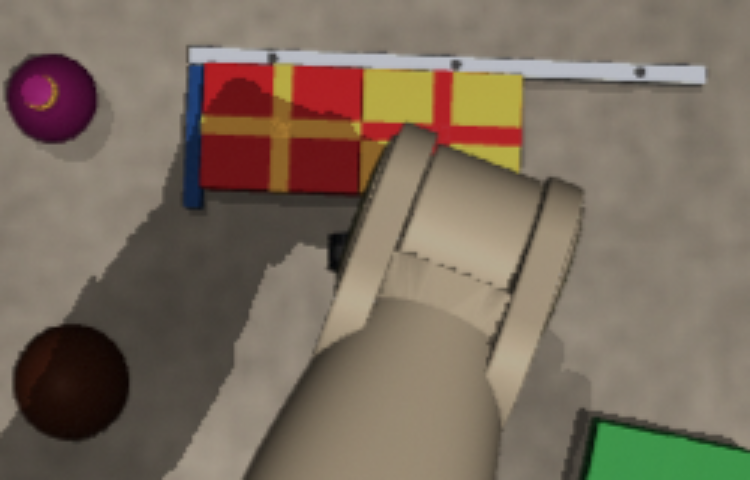

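The crop shows red against the stop (column 201), gold butted onto it (column 362), and both along the rail. I'll press each one to the rail.

Emit:
servo_tool([
  [0,0,0.005,0,-0.2,4,1],
  [0,0,0.005,0,-0.2,8,1],
  [0,0,0.005,0,-0.2,8,1],
  [0,0,0.005,-1.5,-0.2,8,1],
  [0,0,0.005,-2.6,-0.2,8,1],
  [0,0,0.005,-3.2,-0.2,8,1],
  [0,0,0.005,-3.5,-0.2,8,1],
  [0,0,0.005,-3.7,-0.2,8,1],
  [0,0,0.005,-3.75,-0.2,8,1],
])

```text
time_s: 16.52
eef_pos: [533.4, -97.9, 33.0]
tcp_rot: [0.015, 1.0, 0.0, -0.003]
force: [-9.6, -0.4, 6.6]
opening: 85.4
finger_force: 4.5
```

```bash
python3 g.py -105 -180 33 180
```

```text
turn [ 0.    -0.006 -0.004] cm [-0.08 -0.05  0.  ] | now g [-105.8 -179.5] z 33.0 F [-9.6 -0.4  6.6]
```

Emit:
servo_tool([
  [0,0,-0.004,2,0,0,1],
  [0,0,-0.004,3.4,0,0,1],
  [0,0,-0.004,3.4,3,0,1],
  [0,0,-0.004,3.4,7,0,1],
  [0,0,-0.004,3.4,11.1,0,1],
  [0,0,-0.004,3.4,11.1,0,1],
  [0,0,-0.004,1.5,11.1,0,1],
  [0,0,-0.004,0.7,11.1,0,1],
  [0,0,-0.004,0.2,11.1,0,1],
  [0,0,-0.004,-0.1,11.1,0,1],
  [0,0,-0.004,-0.25,11.1,0,1],
  [0,0,-0.004,-0.3,11.1,0,1],
])

```text
time_s: 18.02
eef_pos: [536.3, 12.5, 32.1]
tcp_rot: [0.013, 1.0, 0.0, -0.006]
force: [-14.7, -0.9, 9.1]
opening: 85.6
finger_force: 7.2
```

```bash
python3 g.py -105 -68 33 180
```

```text
turn [ 0.    -0.012 -0.001] cm [-0.07  0.11 -0.09] | now g [-105.7  -69.1] z 32.1 F [-14.7  -0.9   9.1]
```

Emit:
servo_tool([
  [0,0,0,2,0,0,1],
  [0,0,0,4,0,0,1],
  [0,0,0,6,0,-5,1],
  [0,0,0,8,-4,-11,1],
  [0,0,0,9,-10,-17,1],
  [0,0,0,9,-16,-17,1],
  [0,0,0,9,-22,-17,1],
  [0,0,0,9,-28,-17,1],
  [0,0,0,9,-30,-17,1],
  [0,0,0,9,-30,-17,1],
])

```text
time_s: 19.27
eef_pos: [443.9, -288.3, 202.9]
tcp_rot: [0.016, 1.0, -0.0, -0.0]
force: [-0.1, -0.1, -0.0]
opening: 85.1
finger_force: 0.0
```

```bash
python3 -c "
from m import *
f=measure('top');g=measure('scene')
a=cv2.resize(f['color'][175:255,245:445,::-1],None,fx=4,fy=4,interpolation=2)
b=cv2.resize(g['color'][190:300,200:400,::-1],None,fx=2.4,fy=2.4,interpolation=2)
b=cv2.copyMakeBorder(b,0,0,0,800-b.shape[1],0);cv2.imwrite('pics/c5.png',np.vstack([a,b]))
print(manip.read_state()['force'])"
```

```text
top box [320. 213.] 4401 (array([593.1, -39.2]), array([239.4,  94.7]), 88.69)
top stop [264. 216.] 219 (array([588.9,  88.7]), array([105.6,  12. ]), -0.27)
top rail [353. 191.] 850 (array([ 646.5, -103. ]), array([390.9,  13.3]), 88.4)
top half [222. 297.] 1063 (array([399.3, 180.5]), array([84.9, 82.4]), -12.84)
scene box [315. 248.] 2621 (array([597.8, -43.5]), array([239.8, 102.6]), 88.3)
scene rail [293. 272.] 625 (array([ 648.3, -107.8]), array([391.5,  13.9]), 88.51)
scene half [371. 194.] 449 (array([403.2, 174.9]), array([89.9, 82.9]), -5.58)
[ 0.53677248  0.15297083 -0.61631829]
```

View pics/c5.png

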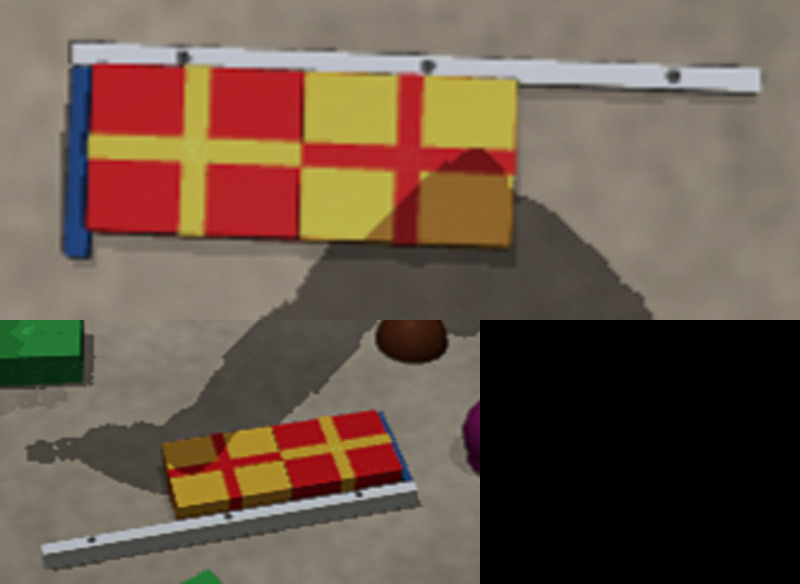

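The crop shows both boxes in one row, with no visible gap at the stop, the rail or the joint, and the arm is clear.

```bash
python3 -c "
from cell import manip;print(manip.hand_in())"
```

```text
the job is handed in; nothing more can be done
None
```

I handed the job in at about 19 s: red is flush against the blue stop, gold is pushed up end to end against it, and both have a long side along the rail. In the last pictures no gaps were visible, the half-egg had not moved, the egg and jar were never approached, and the arm was clear of everything; no verdict came back.

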